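# Find the heavy side of an eccentric rotor on the balancing stand

### The job

Swing the lever of the slotted lock ring on the front of the balancing stand over to its locked mark, so that the arbor cannot climb out. Then take the rotor by its rim, turn it well over by hand, letting go and taking it again as needed, and find which side is heavy by feel or by where it sinks back to from either side: the bearings drag, so left alone it stops short of hanging true. Bring the heavy side straight down, to within about ten degrees, and finish while still gripping the rotor there, with the small things round the stand left where they are.

Things in the scene. Friction and masses are not known exactly. Their poses are not given: they have to be found in the camera images.
- stand: Grey balancing stand, fixed: base 150 x 110 mm, 14 mm high, with two upright bearing plates and a horizontal arbor between them. Origin on the bench top under the rotor's middle; x runs along the arbor, away from the robot, y left, z up. The plates fill 52 to 64 mm before and behind the origin along x and end in round heads of 30 mm radius about the arbor.
- arbor_centre (a point): Point on the arbor axis (along the stand's x), 95 mm above the bench, in the middle of the rotor, which turns about this axis. The rotor is a closed aluminium drum, 60 mm in radius, 24 mm thick along the arbor, with flat faces and 12.5 mm radius hubs. 40 mm are free between each face and the plate beside it: pinch the rim across its 24 mm from above.
- lock_ring (a joint): Angle (rad) of the slotted lock ring (27 mm radius) on the front of the front bearing plate. 0: open, its lever leans 0.75 rad to the left of straight up as the robot sees it. Grows as the lever swings over the top to the right. Locked: 1.50, lever 0.75 rad right of straight up, at the long mark; stop at 1.85. Starts at 0 to 0.35, stays where left; about 1.5 N at the lever turns it.
- lever_tip (a point): On the lever of the lock ring, 58 mm from the arbor axis and 70 mm in front of the origin along the stand's x. The lever is straight, 10 mm wide, 9 mm thick along x, and reaches from the ring to 65 mm from the arbor axis; push it from the side or pinch it.
- locked_mark (a point): Where the lever's centre line must come to: 50 mm from the arbor axis in the direction of the long mark on the front bearing plate, in the plane of the lever (70 mm in front of the origin).
- rotor (a joint): Angle (rad) of the index groove from straight up, growing clockwise as the robot sees it. A weight cast inside, unseen, makes one side heavy; it lies elsewhere each time, whatever the groove. Let go with the heavy side raised, the rotor sinks back in 2 s without swinging and stops 17 to 33 degrees short of straight down, the same from either side; within that angle of straight up it stays put.
- index_groove (a point): Middle of the thin dark index groove on the rotor's rim (it also runs down both faces), 60 mm from the arbor axis. To turn the rotor takes 0.055 N m of bearing drag (plus 0.035 N m per rad/s) and the pull of the hidden weight, 0.10 to 0.19 N m when it is level with the arbor.
- marker: White felt marker 130 mm long with a black cap, lying right of the stand. Leave alone.
- magnet_dish: Round steel dish with screws, 92 mm across, 21 mm high, right of the marker. Leave alone.
- knob_cap_0: Small loose control knob, 23 mm across, 16 mm high, left of the stand. Leave alone.
- knob_cap_1: Another such knob. Leave alone.
- knob_cap_2: Another such knob. Leave alone.
- block_gauge: Aluminium gauge block 60 x 25 x 16 mm left of the stand. Leave alone.
Things that resemble listed ones, but are neither listed nor needed, are in the scene too. There is more than one size of the stand; the job needs the largest.

How it is judged:
On the way, in this order (a step that is already met when the one before it is completed fails the run):
1. the lock ring's lever stands at the locked mark (value of joint lock_ring between 1.36 and 1.64 rad), for 0.2 s.
2. the rotor is turned by hand until its heavy side is at least 30 degrees away from hanging (z of weight_c0 in the frame of stand above 0.063824 m and contact force between the fingers and rotor above 0.5 N), for 0.1 s.
At the end, for the whole second after the job is handed in: The lock ring is within 0.14 rad of its locked mark, the rotor's heavy side is within 10 degrees of straight down, and the rotor stands still in the fingers, which press on it with more than 2 N (all of step 1 and y of weight_c0 in the frame of stand between -0.00625 and 0.00625 m and z of weight_c0 in the frame of stand below 0.095 m and contact force between the fingers and rotor above 2 N and velocity of joint rotor between -0.08 and 0.08 rad/s); the arm keeps its last pose, push and grip.
It fails at once if a thing beside the stand is shoved by more than 30 mm (distance of any of marker, magnet_dish, knob_cap_0, knob_cap_1, knob_cap_2, block_gauge from where it was at the start of the episode above 0.03 m).
It also fails if it takes over 72 s, if anything falls off the work surface, if the arm or the gripper's body presses on something with over 40 N, if the wrist force passes 120 N, or if a joint passes its speed limit or range.

### The arm

A 6-joint arm with a two-finger parallel gripper is mounted at the origin on a cart in front of the work surface, level with it; the furniture and walls round the work are solid. World frame = base frame: x ahead of the robot, y to its left, z up, the work surface at z = 0. Lengths are in m, angles in rad, forces in N, time in s.
With the tool pointing down it reaches from about 0.35 to 0.975 m from the base axis. Payload 4.9 kg.
Tool frame: the origin (TCP) lies midway between the tips of the shut fingers; the grasp point (between the pads) lies 19 mm behind it; z points along the fingers, y is the line along which they close (so a half turn about z gives the same grasp; the last joint's range is limited). The gripper opens to 85 mm and grips with 20 to 120 N. Pads are 22 mm wide; open, the fingers measure 114 mm over their backs; the gripper's body (76 mm by 85 mm) begins 54 mm behind the grasp point. The pads swing forward as they close: fully open they stand 13 mm farther back than shut.
Start: joints at [1.133, 0.053, 1.613, -0, 1.476, -0.119], TCP at [0.196, 0.593, 0.209] pointing down, gripper open.
Joint ranges: [-3.01, 3.01], [-1.01, 2.22], [0.06, 2.58], [-1.02, 4.17], [0.09, 2.62], [-3.14, 3.14]. Speed limits (rad/s): [2.57, 2.57, 3.14, 3.14, 3.14, 3.14].

### API

Orientations are given as a rotation vector (axis times angle).
In Python, from station import ctrl gives the robot as it stands.
- The arm moves only by the shell command python3 -m handwheel 'ROWS' [FORCE]. ROWS is JSON, a list of rows, each an object with "gripper": the gripper command: -1 is fully open, 1 is shut, values between are in proportion; "offset": the shift along the tool's x, y, z in mm, a list of three; "rotation": the turn, a rotation vector about the tool's x, y, z in rad, a list of three. A call has exactly 8 rows; each row is the pose to reach, as a shift and turn from the pose commanded when the call began, along the tool's axes at that moment; what a row does not reach only later rows make up. A row lasts 1/8 s, in which the tool goes at most 62.5 mm and 10.7 degrees, less where a joint would pass 70% of its speed; a pose out of reach is approached as far as the arm can. A call with a gripper value outside its range is refused whole. The fingers move at their own pace and stop on an object; FORCE is the grip in N (left out, the last holds). Time passes only in rows, so rows that repeat a pose let the fingers close, or fill a call up. It gives the time, the measured TCP pose, the force, the opening and the grip force at its end, in the units of the state.
- ctrl.get_obs(): the state, without advancing time (a new reading comes with each control period).
- ctrl.get_image(name): name is "scene" or "top" or "wrist"; returns a dict with "image" (420x560x3 uint8, red, green, blue), "fovy" (degrees; the focal length in pixels is half the picture's height over the tangent of half this angle, whatever the lens; pixels are square), "cx", "cy" (the principal point, pixels), "xyz" and "attitude" of the camera in the world. Camera axes: x right, y up, looking along -z (the intrinsics and any distortion apply to the point x, -y, -z); pixel columns grow to the right and rows downward; lengths in m; the calibration is good to about 2 mm. The wrist camera is an equidistant fisheye: a pixel r from the principal point sees the ray r / f radians off the axis. A picture is of the moment at which its call begins. There is no depth.
- ctrl.finish_job(): hands the job in; it is judged then, once.
The state is a dict: "t": time; "q": joint angles; "dq": joint speeds; "effort": joint torques, N m; "tool_pos": TCP position; "tool_rot": TCP orientation; "contact_force": force on the tool from outside, world axes, zero at the start; "wrist_torque": the same for the moment, N m; "opening": finger opening in m; "grip_force": force on a finger pad.
Only numpy, scipy, OpenCV 4.12 (cv2) and the standard library are available. Lean on these libraries where they do the work, as an engineer would, in place of code of your own. Each camera call takes 0.05 s, during which the arm holds its last target. There are 200 camera calls.

## Working session

There is one attempt and no reset: what is moved stays moved. The work goes in short steps, Python scripts to look and compute and a shell command to move; the robot and the scene stay as the last step left them, time stands still between calls to the robot, and variables do not carry over. Pictures are saved under pics/ and viewed, at most 10 in all, crops included, and the job is handed in when it is done.

```bash
ls; mkdir -p pics; python3 - <<'E'
from station import ctrl
import cv2,numpy as np
o=ctrl.get_obs();print({k:np.round(v,3).tolist() for k,v in o.items()})
for n in("scene","top"):
    d=ctrl.get_image(n);im=d.pop("image");print(n,d);cv2.imwrite(f"pics/{n}0.png",im[:,:,::-1])
E
```

```text
pics
{'t': 0.0, 'q': [1.133, 0.053, 1.614, 0.0, 1.476, -0.119], 'dq': [-0.001, -0.0, 0.001, -0.0, 0.002, 0.0], 'effort': [-0.002, -39.369, -37.018, -0.0, 0.007, 0.0], 'tool_pos': [0.196, 0.593, 0.208], 'tool_rot': [-0.499, -3.101, 0.003], 'contact_force': [0.002, 0.124, -0.305], 'wrist_torque': [0.022, -0.088, -0.056], 'grip_force': 0.0, 'opening': 0.086}
scene {'fovy': 44.57558770718012, 'cx': 282.2705430094269, 'cy': 210.53727532489518, 'xyz': array([-0.12102147, -0.51216855,  0.91135246]), 'attitude': array([ 0.83328596, -0.36689487, -0.74892768])}
top {'fovy': 46.02899755782407, 'cx': 280.6007188812975, 'cy': 211.585442214431, 'xyz': array([0.40034759, 0.18421191, 1.59953878]), 'attitude': array([ 0.08896729, -0.11486848, -1.56502761])}
```

View pics/scene0.png

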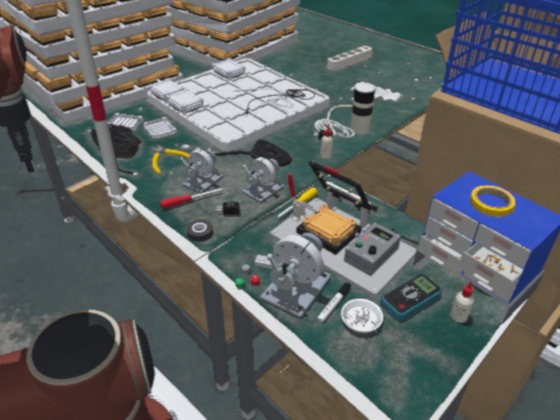

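View pics/top0.png

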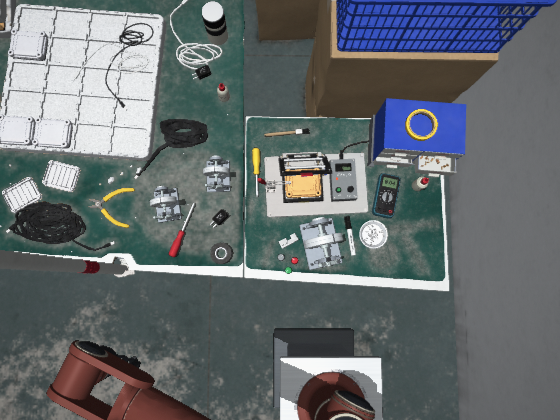

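The scene shows three stands that could be taken for the target. They are at scene px (203,170), (264,178) and (297,265), or top px (166,203), (218,173) and (322,243). The large one at (297,265) has the marker, the dish and the knobs beside it, so I choose it and check it in a close crop.

```bash
cat > h.py <<'E'
import numpy as np,cv2
from scipy.spatial.transform import Rotation as R
from station import ctrl
def cam(n):
    d=ctrl.get_image(n); d["n"]=n; d["f"]=d["image"].shape[0]/2/np.tan(np.radians(d["fovy"]/2)); d["R"]=R.from_rotvec(d["attitude"]).as_matrix(); return d
def proj(d,p):
    v=(np.atleast_2d(p)-d["xyz"])@d["R"]; x,y,z=v[:,0],-v[:,1],-v[:,2]
    if d["n"]=="wrist":
        r=np.hypot(x,y); k=np.arctan2(r,z)/np.maximum(r,1e-9)
        return np.c_[d["cx"]+d["f"]*k*x,d["cy"]+d["f"]*k*y]
    return np.c_[d["cx"]+d["f"]*x/z,d["cy"]+d["f"]*y/z]
def ray(d,u,v):
    a=(u-d["cx"])/d["f"];b=(v-d["cy"])/d["f"]
    if d["n"]=="wrist":
        r=np.hypot(a,b); s=np.sin(r)/max(r,1e-9); w=np.array([a*s,-b*s,-np.cos(r)])
    else: w=np.array([a,-b,-1.])
    return d["R"]@(w/np.linalg.norm(w))
def onplane(d,u,v,p0,n):
    r=ray(d,u,v); return d["xyz"]+r*(np.dot(np.subtract(p0,d["xyz"]),n)/np.dot(r,n))
def onz(d,u,v,z): return onplane(d,u,v,[0,0,z],[0,0,1])
E
python3 - <<'E'
from h import *
a=cam("scene");b=cam("top")
A=cv2.resize(a["image"][220:325,225:355],None,fx=5,fy=5,interpolation=3)[:,:,::-1][:, :400*2]
B=cv2.resize(b["image"][205:285,265:395],None,fx=6,fy=6,interpolation=3)[:,:,::-1]
cv2.imwrite("pics/a.png",A);cv2.imwrite("pics/b.png",B);print(A.shape,B.shape)
print(onz(a,297,265,.095),onz(b,322,243,.095))
E
```

```text
(525, 650, 3) (480, 780, 3)
[0.49345322 0.01791864 0.095     ] [0.50084106 0.03313263 0.095     ]
```

View pics/a.png

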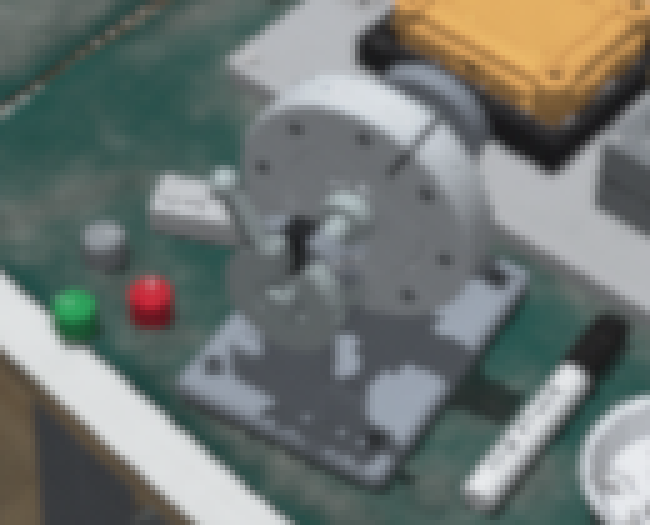

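View pics/b.png

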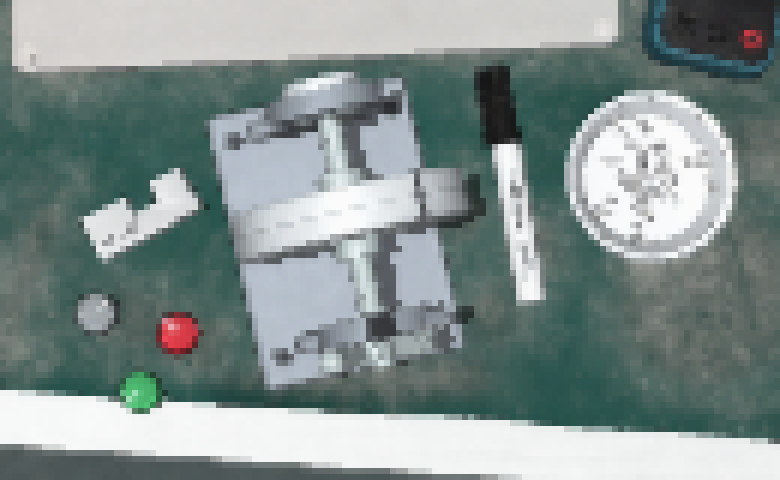

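The crops confirm it. The base corners in the top crop are at (268,388), (212,118), (403,80) and (462,345). The lever tip is at scene crop (222,178), leaning left, and the groove is at scene crop (415,150), to the right.

```bash
python3 - <<'E'
from h import *
b=cam("top");a=cam("scene")
P=np.array([onz(b,265+(u+.5)/6-.5,205+(v+.5)/6-.5,.014) for u,v in[(268,388),(212,118),(403,80),(462,345)]])
print(P.round(4),[np.linalg.norm(P[i]-P[i-1]).round(4) for i in range(4)],P.mean(0))
Q=np.array([onz(a,225+(u+.5)/5-.5,220+(v+.5)/5-.5,.014) for u,v in[(180,382),(525,268),(380,488)]])
print(Q.round(4), (Q[1]+Q[0])/2) # fl, br, fr
for M in [P]:
    e=M[1]-M[0]+M[2]-M[3]; print("yaw",np.arctan2(e[1],e[0]))
e=Q[1]-Q[2];print("yaw scene",np.arctan2(e[1],e[0]))
o=ctrl.get_obs();print(R.from_rotvec(o["tool_rot"]).as_matrix().round(3))
w=cam("wrist");print(w["xyz"],w["fovy"],w["R"].round(3))
E
```

```text
[[ 0.4224  0.0664  0.014 ]
 [ 0.5665  0.0958  0.014 ]
 [ 0.5875 -0.0073  0.014 ]
 [ 0.4454 -0.0372  0.014 ]] [np.float64(0.1062), np.float64(0.1471), np.float64(0.1052), np.float64(0.1452)] [0.50545416 0.02944338 0.014     ]
[[ 0.4221  0.0631  0.014 ]
 [ 0.5889 -0.0046  0.014 ]
 [ 0.4406 -0.0443  0.014 ]] [0.50550863 0.02924204 0.014     ]
yaw 0.2042975034688514
yaw scene 0.2611358019581483
[[-0.95   0.313 -0.   ]
 [ 0.313  0.95  -0.001]
 [ 0.    -0.001 -1.   ]]
[0.13265221 0.61491901 0.37274926] 65.70646984690485 [[ 0.313 -0.916 -0.25 ]
 [ 0.95   0.302  0.084]
 [-0.001 -0.264  0.965]]
```

The two views agree: the origin is at (0.5055, 0.029), the yaw is about 0.22 and the sizes match within 5 mm. I'll move to the left of the lever with the fingers shut.

```bash
python3 -m handwheel '[{"gripper":1,"offset":[-60,-66,0],"rotation":[0,0,-0.1]},{"gripper":1,"offset":[-110,-120,0],"rotation":[0,0,-0.2]},{"gripper":1,"offset":[-150,-165,0],"rotation":[0,0,-0.3]},{"gripper":1,"offset":[-190,-210,0],"rotation":[0,0,-0.4]},{"gripper":1,"offset":[-230,-254,0],"rotation":[0,0,-0.54]},{"gripper":1,"offset":[-272,-300,0],"rotation":[0,0,-0.54]},{"gripper":1,"offset":[-315,-345,0],"rotation":[0,0,-0.54]},{"gripper":1,"offset":[-365,-402,0],"rotation":[0,0,-0.54]}]' 40
python3 - <<'E'
from h import *
o=ctrl.get_obs();print(R.from_rotvec(o["tool_rot"]).as_matrix().round(3),o["tool_pos"])
w=cam("wrist");cv2.imwrite("pics/w1.png",w["image"][:,:,::-1])
yaw=.22;c,s=np.cos(yaw),np.sin(yaw);S=np.array([[c,-s,0],[s,c,0],[0,0,1]]);O=np.array([.5055,.0293,0])
print(S.T@(o["tool_pos"]-O))
for p in [(-.075,.055,.014),(-.075,-.055,.014),(.075,.055,.014),(-.064,0,.125),(0,0,.155)]: print(p,proj(w,O+S@np.array(p)))
E
```

```text
t: 1.35
tool_pos: [0.3999, 0.1349, 0.2097]
tool_rot: [-0.347, 3.121, 0.0]
contact_force: [-0.1, 0.5, -0.4]
opening: -0.0002
grip_force: 0.0
[[-0.976 -0.22   0.002]
 [-0.22   0.976  0.   ]
 [-0.002 -0.    -1.   ]] [0.39988291 0.13491467 0.20970941]
[-0.0800232   0.12611787  0.20970941]
(-0.075, 0.055, 0.014) [[221.28635121 190.33233594]]
(-0.075, -0.055, 0.014) [[134.38313226 191.53804355]]
(0.075, 0.055, 0.014) [[228.50867786 304.86519817]]
(-0.064, 0, 0.125) [[137.47172722 229.14805298]]
(0, 0, 0.155) [[135.5680876  310.89103697]]
```

View pics/w1.png

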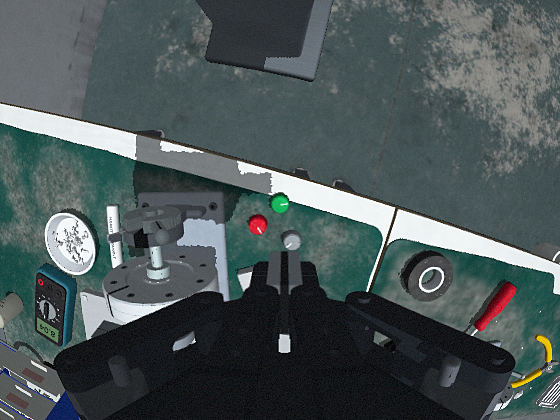

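```bash
python3 -m handwheel '[{"gripper":1,"offset":[0,0,30],"rotation":[0,0,0]},{"gripper":1,"offset":[0,0,78],"rotation":[0,0,0]},{"gripper":1,"offset":[0,0,78],"rotation":[0,0,0]},{"gripper":1,"offset":[0,-15,78],"rotation":[0,0,0]},{"gripper":1,"offset":[0,-30,78],"rotation":[0,0,0]},{"gripper":1,"offset":[0,-45,78],"rotation":[0,0,0]},{"gripper":1,"offset":[0,-60,78],"rotation":[0,0,0]},{"gripper":1,"offset":[0,-75,78],"rotation":[0,0,0]}]'
python3 - <<'E'
from h import *
o=ctrl.get_obs()
a=cam("scene")
yaw=.22;c,s=np.cos(yaw),np.sin(yaw);S=np.array([[c,-s,0],[s,c,0],[0,0,1]]);O=np.array([.5055,.0293,0])
print(S.T@(o["tool_pos"]-O))
cv2.imwrite("pics/a2.png",cv2.resize(a["image"][220:325,225:355],None,fx=5,fy=5,interpolation=3)[:,:,::-1])
for t in(-.75,-.4,0,.4,.75): print(t,(proj(a,O+S@np.array([-.07,-.058*np.sin(t),.095+.058*np.cos(t)]))-[225,220])*5)
E
```

```text
t: 2.4
tool_pos: [0.4161, 0.0624, 0.1316]
tool_rot: [-0.346, 3.122, -0.0]
contact_force: [0.3, -0.2, -0.2]
opening: -0.0
grip_force: 0.0
[-0.07999093  0.05180191  0.13158967]
-0.75 [[201.09250839 191.98169632]]
-0.4 [[234.53709661 188.19262877]]
0 [[280.22618411 200.24000919]]
0.4 [[326.49012306 228.18524462]]
0.75 [[361.03301232 262.07984472]]
```

View pics/a2.png

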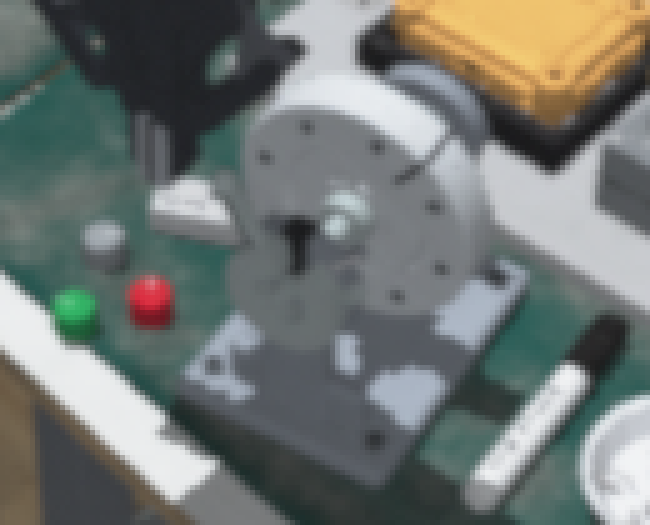

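The lever tip is at crop (222,182), untouched, and the fingers are still left of it. The rotor is sinking clockwise by itself, with the groove now at (425,155). I'll continue the push with the tool 8 mm further in.

```bash
python3 -m handwheel '[{"gripper":1,"offset":[-8,0,0],"rotation":[0,0,0]},{"gripper":1,"offset":[-8,-8,0],"rotation":[0,0,0]},{"gripper":1,"offset":[-8,-16,0],"rotation":[0,0,0]},{"gripper":1,"offset":[-8,-24,0],"rotation":[0,0,0]},{"gripper":1,"offset":[-8,-32,0],"rotation":[0,0,0]},{"gripper":1,"offset":[-8,-40,0],"rotation":[0,0,0]},{"gripper":1,"offset":[-8,-45,0],"rotation":[0,0,0]},{"gripper":1,"offset":[-8,-45,0],"rotation":[0,0,0]}]'
cat >> h.py <<'E'
yaw=.22;c,s=np.cos(yaw),np.sin(yaw);S=np.array([[c,-s,0],[s,c,0],[0,0,1]]);O=np.array([.5055,.0293,0])
def ts(): return (S.T@(ctrl.get_obs()["tool_pos"]-O)*1000).round(1)
E
python3 - <<'E'
from h import *
print(ts(),ctrl.get_obs()["tool_rot"])
a=cam("scene")
cv2.imwrite("pics/a3.png",cv2.resize(a["image"][220:325,225:355],None,fx=5,fy=5,interpolation=3)[:,:,::-1])
E
```

```text
t: 3.45
tool_pos: [0.4335, 0.0211, 0.1313]
tool_rot: [0.346, -3.123, -0.0]
contact_force: [-0.2, 0.5, 0.9]
opening: -0.0
grip_force: 0.0
[-72.    7.7 131.3] [ 3.45609668e-01 -3.12251114e+00 -7.70709157e-05]
```

```bash
python3 -m handwheel '[{"gripper":1,"offset":[0,-6,0],"rotation":[0,0,0]},{"gripper":1,"offset":[0,-10,0],"rotation":[0,0,0]},{"gripper":1,"offset":[0,-14,0],"rotation":[0,0,0]},{"gripper":1,"offset":[0,-18,0],"rotation":[0,0,0]},{"gripper":1,"offset":[0,-18,0],"rotation":[0,0,0]},{"gripper":1,"offset":[0,-18,0],"rotation":[0,0,0]},{"gripper":1,"offset":[0,-18,0],"rotation":[0,0,0]},{"gripper":1,"offset":[0,-18,0],"rotation":[0,0,0]}]'
python3 - <<'E'
from h import *
print(ts())
a=cam("scene");w=cam("wrist")
A=cv2.resize(a["image"][225:310,260:345],None,fx=5,fy=5,interpolation=3)[:,:,::-1]
B=cv2.resize(w["image"][170:310,180:320],(425,425),interpolation=3)[:,:,::-1]
cv2.imwrite("pics/a4.png",cv2.resize(np.hstack([A,B]),(800,400)))
for t in(-.75,-.4,0,.4,.75): print(t,*[((proj(d,O+S@np.array([-.0745,-.063*np.sin(t),.095+.063*np.cos(t)]))-q)*k).round() for d,q,k in((a,[260,225],5*400/425),(w,[180,170],400/140))])
E
```

```text
t: 4.5
tool_pos: [0.4374, 0.004, 0.1313]
tool_rot: [0.347, -3.122, 0.0]
contact_force: [-0.4, -0.1, -0.6]
opening: -0.0002
grip_force: 0.0
[-72.   -9.9 131.3]
-0.75 [[ 13. 155.]] [[580. 238.]]
-0.4 [[ 47. 151.]] [[496. 267.]]
0 [[ 94. 163.]] [[354. 281.]]
0.4 [[141. 192.]] [[206. 268.]]
0.75 [[177. 227.]] [[112. 240.]]
```

View pics/a4.png

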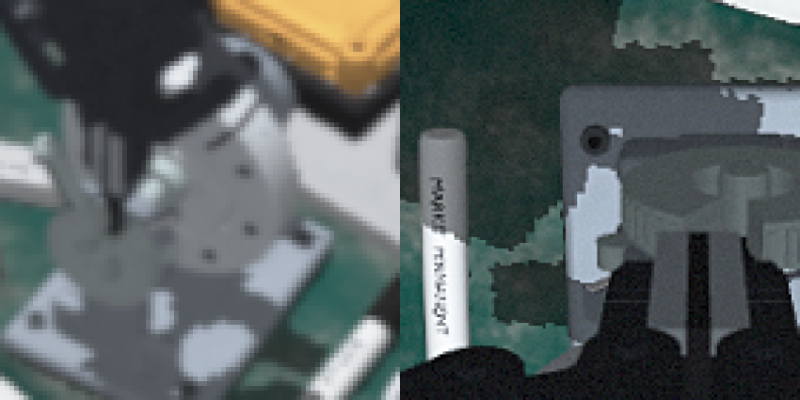

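The picture shows the lever tip still at scene px (269,256), unmoved, while the fingers at about (284,266) have gone past it. I'll check numerically which side they passed on.

```bash
python3 - <<'E'
from h import *
o=ctrl.get_obs();a=cam("scene");b=cam("top");w=cam("wrist")
T=o["tool_pos"]
print("tcp px scene",proj(a,T),"top",proj(b,T),"wrist",proj(w,T))
# lever tip: scene px, y-plane at stand x=-70 -> position
n=S@np.array([1,0,0])
for x in(-.0745,-.07,-.06): print(x,(S.T@(onplane(a,268.9,255.4,O+S@np.array([x,0,0]),n)-O)*1e3).round(1))
t=np.array([cv2.imread("pics/top0.png")])[0][:,:,::-1]
for th in(-.6,-.45): print("top pred",proj(b,O+S@np.array([-.07,-.062*np.sin(th),.095+.062*np.cos(th)])), "wrist",proj(w,O+S@np.array([-.07,-.062*np.sin(th),.095+.062*np.cos(th)])))
B=cv2.resize(w["image"][150:320,150:420],(800,504),interpolation=3)[:,:,::-1]
cv2.imwrite("pics/w5.png",B)
E
```

```text
tcp px scene [[284.45677341 269.69311576]] top [[333.24795043 263.65628044]] wrist [[282.99415379 251.82117763]]
-0.0745 [-74.5  27.2 156.4]
-0.07 [-70.   30.1 151.2]
-0.06 [-60.   36.5 139.7]
top pred [[318.81608381 266.17569458]] wrist [[370.21477394 265.51999592]]
top pred [[321.645343  265.5460042]] wrist [[356.97170848 269.73939691]]
```

View pics/w5.png

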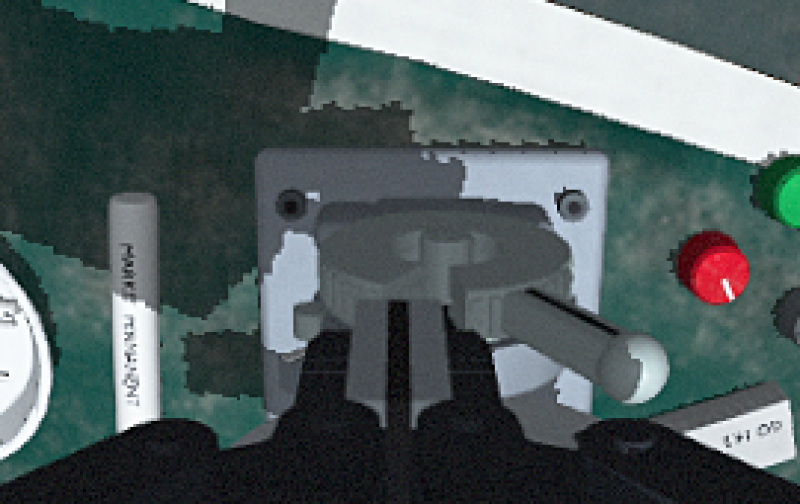

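The wrist crop (offset 150,150, scale 2.96) shows the lever on the left of the ring, with its ball tip at (640,370). The base's front corners are at (258,150) and (607,150). I'll refine the stand pose from this static near view.

```bash
python3 - <<'E'
from h import *
w=cam("wrist");k=270/800
f=lambda u,v:(150+(u+.5)*k-.5,150+(v+.5)*k-.5)
fl=onz(w,*f(609,149),.014);fr=onz(w,*f(256,149),.014)
d=fl-fr;print(fl,fr,np.linalg.norm(d),"yaw",np.arctan2(-d[0],d[1]))
m=(fl+fr)/2; y=np.arctan2(-d[0],d[1]);print("origin",m+.075*np.array([np.cos(y),np.sin(y),0]))
# lever ball: triangulate scene (268.9,255.4) & wrist
a=cam("scene");r1,r2=ray(a,268.9,255.6),ray(w,*f(638,368))
A=np.c_[r1,-r2];t=np.linalg.lstsq(A,w["xyz"]-a["xyz"],rcond=None)[0]
p,q=a["xyz"]+t[0]*r1,w["xyz"]+t[1]*r2;print(p,q,np.linalg.norm(p-q),(S.T@((p+q)/2-O)*1e3).round(1))
E
```

```text
[0.42108941 0.06649303 0.014     ] [ 0.44473136 -0.037835    0.014     ] 0.10697326423809743 yaw 0.22284792643327989
origin [0.50605578 0.03090461 0.014     ]
[0.43499841 0.04781078 0.14454502] [0.43532307 0.04752404 0.14457104] 0.0004339349507961405 [-64.6  33.3 144.6]
```

```bash
sed -i 's/^yaw=.22;/yaw=.223;/; s/O=np.array(\[.5055,.0293,0\])/O=np.array([.506,.0305,0])/' h.py
python3 -m handwheel '[{"gripper":1,"offset":[0,0,-45],"rotation":[0,0,0]},{"gripper":1,"offset":[-10,35,-45],"rotation":[0,0,0]},{"gripper":1,"offset":[-10,75,-45],"rotation":[0,0,0]},{"gripper":1,"offset":[-10,75,-20],"rotation":[0,0,0]},{"gripper":1,"offset":[-10,75,3],"rotation":[0,0,0]},{"gripper":1,"offset":[-10,65,3],"rotation":[0,0,0]},{"gripper":1,"offset":[-10,55,3],"rotation":[0,0,0]},{"gripper":1,"offset":[-10,45,3],"rotation":[0,0,0]}]'
python3 - <<'E'
from h import *
print(ts())
E
python3 -m handwheel '[{"gripper":1,"offset":[0,-6,0],"rotation":[0,0,0]},{"gripper":1,"offset":[0,-12,0],"rotation":[0,0,0]},{"gripper":1,"offset":[0,-18,0],"rotation":[0,0,0]},{"gripper":1,"offset":[0,-24,0],"rotation":[0,0,0]},{"gripper":1,"offset":[0,-30,0],"rotation":[0,0,0]},{"gripper":1,"offset":[0,-36,0],"rotation":[0,0,0]},{"gripper":1,"offset":[0,-40,0],"rotation":[0,0,0]},{"gripper":1,"offset":[0,-40,0],"rotation":[0,0,0]}]'
python3 - <<'E'
from h import *
print(ts())
w=cam("wrist");a=cam("scene")
A=a["image"][235:295,255:315];B=w["image"][200:300,180:400]
cv2.imwrite("pics/w6.png",np.hstack([cv2.resize(A,(280,280),interpolation=3),cv2.resize(B,(520,280),interpolation=3)])[:,:,::-1])
E
```

```text
t: 5.85
tool_pos: [0.4382, 0.0502, 0.1307]
tool_rot: [-0.345, 3.121, 0.005]
contact_force: [-7.3, 8.2, 15.8]
opening: -0.0
grip_force: 9.2
[-61.7  34.2 130.7]
t: 6.85
tool_pos: [0.4482, 0.0066, 0.1359]
tool_rot: [-0.344, 3.12, -0.014]
contact_force: [-13.0, -8.1, 26.1]
opening: -0.0001
grip_force: 12.9
[-61.6 -10.5 135.9]
```

View pics/w6.png

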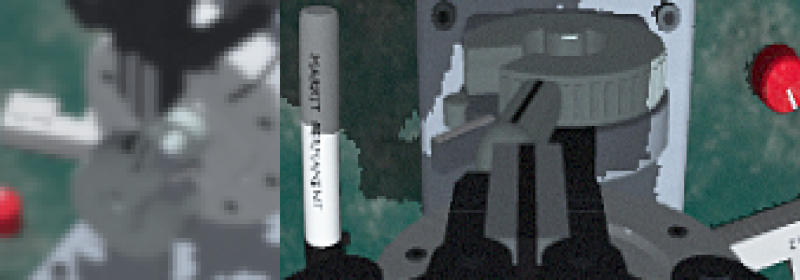

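The lever is now moving. It stands past the top, with its ball at w6 (500,150), and the finger is to its left. I'll measure its angle, ease up and push on.

```bash
cat > lev.py <<'E'
from h import *
def lev(w,u,v):
    for x in(-.07,-.066):
        p=S.T@(onplane(w,u,v,O+S@np.array([x,0,0]),S[:,0])-O); print(x,(p*1e3).round(1),"r",np.hypot(p[1],p[2]-.095),"ring",.75+np.arctan2(-p[1],p[2]-.095))
E
python3 - <<'E'
from lev import *
w=cam("wrist");print(ts(),ctrl.get_obs()["contact_force"])
lev(w,180+220*220/520,200+150*100/280)
E
```

```text
[-61.6 -10.5 135.9] [-13.10393782  -8.89468586  26.27198626]
-0.07 [-70.  -14.7 158.6] r 0.06531831414592575 ring 0.9776652914199927
-0.066 [-66.  -15.2 149. ] r 0.056060475158716386 ring 1.0246333721419396
```

```bash
python3 -m handwheel '[{"gripper":1,"offset":[0,0,-5],"rotation":[0,0,0]},{"gripper":1,"offset":[0,-2,-5],"rotation":[0,0,0]},{"gripper":1,"offset":[0,-5,-5],"rotation":[0,0,0]},{"gripper":1,"offset":[0,-8,-5],"rotation":[0,0,0]},{"gripper":1,"offset":[0,-11,-5],"rotation":[0,0,0]},{"gripper":1,"offset":[0,-11,-5],"rotation":[0,0,0]},{"gripper":1,"offset":[0,-11,-5],"rotation":[0,0,0]},{"gripper":1,"offset":[0,-11,-5],"rotation":[0,0,0]}]'
python3 - <<'E'
from h import *
print(ts())
w=cam("wrist")
B=w["image"][200:300,180:400]
cv2.imwrite("pics/w7.png",cv2.resize(B,(792,360),interpolation=3)[:,:,::-1])
g=cv2.cvtColor(B,cv2.COLOR_RGB2HSV)
np.save("w7.npy",w["image"])
E
```

```text
t: 8.0
tool_pos: [0.4492, -0.0003, 0.134]
tool_rot: [-0.347, 3.121, -0.002]
contact_force: [2.7, -2.1, 5.3]
opening: -0.0003
grip_force: 2.7
[-62.2 -17.4 134. ]
```

```bash
python3 -m handwheel '[{"gripper":1,"offset":[0,0,-30],"rotation":[0,0,0]},{"gripper":1,"offset":[0,0,-60],"rotation":[0,0,0]},{"gripper":1,"offset":[30,40,-100],"rotation":[0,0,0]},{"gripper":1,"offset":[30,40,-100],"rotation":[0,0,0]},{"gripper":1,"offset":[30,40,-100],"rotation":[0,0,0]},{"gripper":1,"offset":[30,40,-100],"rotation":[0,0,0]},{"gripper":1,"offset":[30,40,-100],"rotation":[0,0,0]},{"gripper":1,"offset":[30,40,-100],"rotation":[0,0,0]}]'
cat >> h.py <<'E'
def polar(d,x,rs,ths):
    "grey samples on plane stand x; rows=angle clockwise from up as robot sees, cols=radius"
    P=np.array([[O+S@np.array([x,-r*np.sin(t),.095+r*np.cos(t)]) for r in rs] for t in ths])
    q=proj(d,P.reshape(-1,3)).reshape(len(ths),len(rs),2).astype(np.float32)
    return cv2.remap(cv2.cvtColor(d["image"],cv2.COLOR_RGB2GRAY),q[...,0],q[...,1],cv2.INTER_LINEAR)
E
python3 - <<'E'
from h import *
print(ts())
a=cam("scene");w=cam("wrist")
cv2.imwrite("pics/s8.png",a["image"][:,:,::-1]);cv2.imwrite("pics/w8.png",w["image"][:,:,::-1])
ths=np.arange(-1.1,1.3,.08);rs=[.035,.041,.047,.053,.059,.063]
b0=cv2.imread("pics/scene0.png")[:,:,::-1]
A=polar(a,-.07,rs,ths);A0=polar(dict(a,image=b0),-.07,rs,ths);W=polar(w,-.07,rs,ths)
for t,x,y,z in zip(ths,A0,A,W): print("%5.2f"%t,x,y,z)
E
```

```text
t: 9.05
tool_pos: [0.4103, 0.0325, 0.2325]
tool_rot: [0.346, -3.121, -0.001]
contact_force: [-0.0, 0.1, 0.3]
opening: -0.0003
grip_force: 0.0
[-92.9  23.1 232.5]
-1.10 [ 88 104 115 154 194 180] [103 121 134 179 221 210] [190 191 193  83 100  97]
-1.02 [ 97 109 134 191 186 187] [113 128 157 219 216 216] [192 193 191 148  92  91]
-0.94 [104 116 169 186 188 196] [121 135 196 214 216 223] [184 191 191 192 101  91]
-0.86 [107 131 191 178 195 198] [126 153 218 208 222 224] [169 186 193 190 123  87]
-0.78 [107 144 198 189 197 189] [129 177 225 217 223 217] [170 159 188 188 189 106]
-0.70 [ 98 140 184 165 181 168] [132 202 226 195 209 194] [167 159 190 189 186 189]
-0.62 [ 90 109 134 124 146 140] [136 215 223 164 153 144] [178 174  56 189 187 189]
-0.54 [ 98  98  98  98 148 169] [144 220 220 134  93  96] [197 184 146 118 194 190]
-0.46 [113 114 116 116 140 183] [146 221 221 120  85  83] [201 197 186  88 122  98]
-0.38 [124 126 127 126 109 141] [142 215 219 167  89  85] [188 209 190  75 155 145]
-0.30 [124 128 123 117 104 101] [144 182 187 176 127 110] [186 219 192 119 167 159]
-0.22 [122 128
[... 935 characters left out ...]
110 112 105  94 100] [112 173 156  96  88  91]
 0.74 [140 106 106 112 118 115] [107 104 105 117 120 124] [125 184 101  88  94  89]
 0.82 [132  93  93 107 115 113] [ 97  95  95 116 134 133] [187 180 104  80  88  93]
 0.90 [119  87  92 107 113 113] [ 93  96 104 124 132 131] [180 104  98  92  93  95]
 0.98 [109  94 100 108 112 112] [ 95 107 118 128 130 128] [183  84  81  96  96  91]
 1.06 [104  98 103 110 111 112] [101 114 121 130 122  97] [184  84  83  90  88 154]
 1.14 [100  94 106 110 110 111] [107 109 123 128 124 119] [185  92  88  86 100 210]
 1.22 [91 83 95 99 99 97] [103  97 111 115 117 115] [190  87  94  95 101 228]
 1.30 [85 79 82 83 81 81] [96 92 96 97 95 94] [127  57 103  97  93 231]
```

```bash
python3 - <<'E'
from h import *
a=cam("scene");w=cam("wrist")
def crop(d,c,h,W,ov=True):
    q=proj(d,O+S@np.array(c))[0]; k=W/(2*h); x0,y0=int(q[0]-h),int(q[1]-h)
    I=cv2.resize(d["image"][y0:y0+2*h,x0:x0+2*h],(W,W),interpolation=3)
    if ov:
        for t,col in((.25,(255,255,0)),(.5,(255,128,0)),(.75,(255,0,0))):
            for r0 in(.062,.07):
                p=[((proj(d,O+S@np.array([-.07,-r*np.sin(t),.095+r*np.cos(t)]))[0]-[x0,y0]+.5)*k).astype(int) for r in(r0,r0+.006)]
                cv2.line(I,tuple(map(int,p[0])),tuple(map(int,p[1])),col,1)
    print(x0,y0,k);return I
I=np.hstack([crop(w,[-.07,-.02,.13],55,500),np.vstack([crop(a,[-.07,-.01,.11],27,300),cv2.resize(w["image"],(300,200))])])
cv2.imwrite("pics/c9.png",I[:,:,::-1]);np.save("w9.npy",w["image"])
E
```

```text
178 176 4.545454545454546
257 248 5.555555555555555
```

View pics/c9.png

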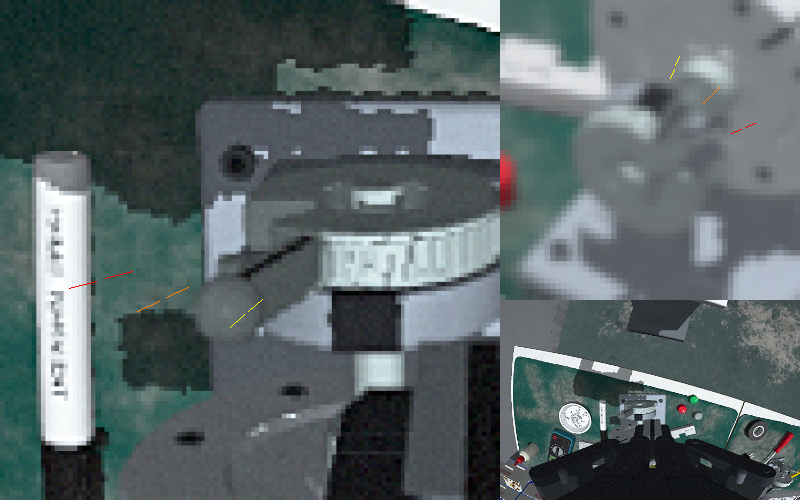

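The composite shows the ball clearly at wrist crop (226,307), leaning right between the 0.25 and 0.5 rad marks but short of the red 0.75 mark. I'll compute its angle.

```bash
python3 - <<'E'
from lev import *
w=cam("wrist");u,v=178+226.5/4.545-.5,176+307/4.545-.5
for x in(-.074,-.07,-.066,-.062):
    p=S.T@(onplane(w,u,v,O+S@np.array([x,0,0]),S[:,0])-O); print(x,(p*1e3).round(1),np.hypot(p[1],p[2]-.095),.75+np.arctan2(-p[1],p[2]-.095))
# by scene second look at the ball (709,80)? 
a=cam("scene");ua,va=257+(690-500)/5.555,248+85/5.555
r1,r2=ray(a,ua,va),ray(w,u,v);t=np.linalg.lstsq(np.c_[r1,-r2],w["xyz"]-a["xyz"],rcond=None)[0]
p,q=a["xyz"]+t[0]*r1,w["xyz"]+t[1]*r2;print(np.linalg.norm(p-q),S.T@((p+q)/2-O)*1e3)
E
```

```text
-0.074 [-74.  -19.  169.9] 0.07730841800501972 0.9980575434710063
-0.07 [-70.  -21.  159.3] 0.06760333116406171 1.0658881660458697
-0.066 [-66.  -23.  148.6] 0.05831192556324634 1.1558686502853415
-0.062 [-62.  -25.  137.9] 0.04966691383291504 1.2784859822796464
0.0007071601068940253 [-66.62777673 -22.76802411 151.0866354 ]
```

```bash
python3 -m handwheel '[{"gripper":1,"offset":[-28,-10,50],"rotation":[0,0,0]},{"gripper":1,"offset":[-28,-15,100],"rotation":[0,0,0]},{"gripper":1,"offset":[-28,-25,100],"rotation":[0,0,0]},{"gripper":1,"offset":[-28,-35,100],"rotation":[0,0,0]},{"gripper":1,"offset":[-28,-42,100],"rotation":[0,0,0]},{"gripper":1,"offset":[-28,-48,100],"rotation":[0,0,0]},{"gripper":1,"offset":[-28,-52,100],"rotation":[0,0,0]},{"gripper":1,"offset":[-28,-52,100],"rotation":[0,0,0]}]'
python3 - <<'E'
from h import *
print(ts())
E
python3 -m handwheel '[{"gripper":1,"offset":[0,0,-50],"rotation":[0,0,0]},{"gripper":1,"offset":[0,0,-100],"rotation":[0,0,0]},{"gripper":1,"offset":[28,52,-100],"rotation":[0,0,0]},{"gripper":1,"offset":[28,52,-100],"rotation":[0,0,0]},{"gripper":1,"offset":[28,52,-100],"rotation":[0,0,0]},{"gripper":1,"offset":[28,52,-100],"rotation":[0,0,0]},{"gripper":1,"offset":[28,52,-100],"rotation":[0,0,0]},{"gripper":1,"offset":[28,52,-100],"rotation":[0,0,0]}]'
cat > ball.py <<'E'
from h import *
def ball(w):
    t=np.load("w9.npy"); g0=cv2.cvtColor(t,cv2.COLOR_RGB2GRAY); g=cv2.cvtColor(w["image"],cv2.COLOR_RGB2GRAY)
    T=g0[236:251,220:236]  # ball patch centred (227.3,243)
    M=cv2.matchTemplate(g[200:280,170:300],T,cv2.TM_CCOEFF_NORMED)
    for _ in range(4):
        _,m,_,(x,y)=cv2.minMaxLoc(M); u,v=227.3+170+x-220,243+200+y-236
        p=S.T@(onplane(w,u,v,O+S@np.array([-.066,0,0]),S[:,0])-O)
        print(round(m,2),(round(u,1),round(v,1)),(p*1e3).round(1),"r",np.hypot(p[1],p[2]-.095).round(4),"ring",(.75+np.arctan2(-p[1],p[2]-.095)).round(3))
        cv2.circle(M,(x,y),3,-1,-1)
E
python3 - <<'E'
from ball import *
print(ts());w=cam("wrist");ball(w);np.save("w10.npy",w["image"])
h=cv2.cvtColor(w["image"][180:280,170:300],cv2.COLOR_RGB2GRAY);C=cv2.HoughCircles(cv2.resize(h,None,fx=4,fy=4,interpolation=3),cv2.HOUGH_GRADIENT,1,20,param1=80,param2=14,minRadius=20,maxRadius=36)
if C is not None: print((C[0][:8]/4+[170,180,0]).round(1))
E
```

```text
t: 10.35
tool_pos: [0.4497, -0.0124, 0.1341]
tool_rot: [-0.346, 3.121, -0.002]
contact_force: [0.4, -1.6, 0.6]
opening: -0.0002
grip_force: 1.1
[-64.4 -29.4 134.1]
t: 11.35
tool_pos: [0.4106, 0.0324, 0.233]
tool_rot: [0.346, -3.122, -0.0]
contact_force: [-0.3, 0.5, -0.0]
opening: 0.0004
grip_force: 0.0
[-92.7  22.9 233. ]
0.94 (227.3, 243) [-66.  -23.3 148.2] r 0.0581 ring 1.164
0.53 (206.3, 264) [-66.  -31.4 191.1] r 0.1011 ring 1.066
0.47 (271.3, 245) [-66.   13.2 152.3] r 0.0588 ring 0.524
0.46 (191.3, 221) [-66.  -72.1  84.8] r 0.0729 ring 2.461
[[259.4 246.4   8.6]
 [261.4 233.4   7.5]
 [281.4 230.4   7.5]
 [274.4 233.4   6.9]
 [267.4 234.4   6.7]
 [230.6 227.6   8.6]
 [284.4 243.4   8.6]
 [261.4 267.4   7.5]]
```

The finger passes without catching the lever, since the ball still matches at ring ≈1.16. I'll stop relying on the push and pinch the lever instead, with the tool tilted along it.

```bash
python3 -m handwheel '[{"gripper":0.06,"offset":[-27,-67,34],"rotation":[-0.18,0,0]},{"gripper":0.06,"offset":[-27,-67,34],"rotation":[-0.36,0,0]},{"gripper":0.06,"offset":[-27,-67,34],"rotation":[-0.41,0,0]},{"gripper":0.06,"offset":[-27,-60,50],"rotation":[-0.41,0,0]},{"gripper":0.06,"offset":[-27,-49,77],"rotation":[-0.41,0,0]},{"gripper":0.06,"offset":[-27,-38,103],"rotation":[-0.41,0,0]},{"gripper":0.06,"offset":[-27,-38,103],"rotation":[-0.41,0,0]},{"gripper":0.06,"offset":[-27,-38,103],"rotation":[-0.41,0,0]}]' 30
python3 - <<'E'
from h import *
print(ts(),ctrl.get_obs()["opening"],(S.T@R.from_rotvec(ctrl.get_obs()["tool_rot"]).as_matrix()).round(2))
E
python3 -m handwheel '[{"gripper":1,"offset":[0,0,0],"rotation":[0,0,0]},{"gripper":1,"offset":[0,0,0],"rotation":[0,0,0]},{"gripper":1,"offset":[0,0,0],"rotation":[0,0,0]},{"gripper":1,"offset":[0,0,0],"rotation":[0,0,0]},{"gripper":1,"offset":[0,0,0],"rotation":[0,0,0]},{"gripper":1,"offset":[0,0,0],"rotation":[0,0,0]},{"gripper":1,"offset":[0,0,0],"rotation":[0,0,0]},{"gripper":1,"offset":[0,0,0],"rotation":[0,0,0]}]' 30
```

```text
t: 12.4
tool_pos: [0.4454, 0.0021, 0.1314]
tool_rot: [0.338, -3.016, -0.625]
contact_force: [0.3, 0.0, 0.3]
opening: 0.0401
grip_force: 0.0
[-65.3 -14.3 131.4] 0.040089607744333074 [[-1.   -0.    0.  ]
 [ 0.    0.92  0.4 ]
 [-0.    0.4  -0.92]]
t: 13.4
tool_pos: [0.4459, 0.0011, 0.1314]
tool_rot: [0.335, -3.016, -0.626]
contact_force: [-0.6, -2.2, 5.7]
opening: 0.0073
grip_force: 28.7
```

It gripped the lever, with a 7.3 mm opening at 28.7 N. Next I swing it +0.35 rad about the arbor.

```bash
python3 -m handwheel '[{"gripper":1,"offset":[0,-1.6,0],"rotation":[0.04,0,0]},{"gripper":1,"offset":[0,-3.3,0.1],"rotation":[0.085,0,0]},{"gripper":1,"offset":[0,-6.6,0.6],"rotation":[0.17,0,0]},{"gripper":1,"offset":[0,-9.9,1.3],"rotation":[0.255,0,0]},{"gripper":1,"offset":[0,-13.4,2.4],"rotation":[0.35,0,0]},{"gripper":1,"offset":[0,-13.4,2.4],"rotation":[0.35,0,0]},{"gripper":1,"offset":[0,-13.4,2.4],"rotation":[0.35,0,0]},{"gripper":1,"offset":[0,-13.4,2.4],"rotation":[0.35,0,0]}]'
python3 - <<'E'
from h import *
print(ts(),(S.T@R.from_rotvec(ctrl.get_obs()["tool_rot"]).as_matrix()).round(3))
E
```

```text
t: 14.4
tool_pos: [0.4508, -0.0128, 0.1273]
tool_rot: [-0.346, 3.121, 0.08]
contact_force: [-0.9, -8.9, 14.6]
opening: -0.0
grip_force: 7.4
[-63.4 -30.  127.3] [[-1.     0.002  0.006]
 [ 0.002  0.999  0.05 ]
 [-0.006  0.05  -0.999]]
```

I used the wrong rotation sign, so the fingers slid off. I'll lift to the viewing pose and check the lever.

```bash
python3 -m handwheel '[{"gripper":1,"offset":[0,0,-40],"rotation":[0,0,0]},{"gripper":1,"offset":[0,0,-100],"rotation":[0,0,0]},{"gripper":1,"offset":[27.4,48.8,-110],"rotation":[0.06,0,0]},{"gripper":1,"offset":[27.4,48.8,-110],"rotation":[0.06,0,0]},{"gripper":1,"offset":[27.4,48.8,-110],"rotation":[0.06,0,0]},{"gripper":1,"offset":[27.4,48.8,-110],"rotation":[0.06,0,0]},{"gripper":1,"offset":[27.4,48.8,-110],"rotation":[0.06,0,0]},{"gripper":1,"offset":[27.4,48.8,-110],"rotation":[0.06,0,0]}]'
python3 - <<'E'
from ball import *
print(ts(),(S.T@R.from_rotvec(ctrl.get_obs()["tool_rot"]).as_matrix()).round(3).tolist());w=cam("wrist");ball(w);np.save("w11.npy",w["image"])
E
```

```text
t: 15.4
tool_pos: [0.4116, 0.0251, 0.2349]
tool_rot: [0.345, -3.121, -0.0]
contact_force: [0.6, 0.3, -0.2]
opening: -0.0002
grip_force: 0.0
[-93.2  15.6 234.9] [[-1.0, 0.003, -0.001], [0.003, 1.0, 0.0], [0.001, 0.0, -1.0]]
0.68 (224.3, 241) [-66.  -34.3 143.8] r 0.0596 ring 1.363
0.51 (211.3, 264) [-66.  -35.4 191.6] r 0.1028 ring 1.101
0.48 (234.3, 223) [-66.  -33.4  91.4] r 0.0336 ring 2.428
0.46 (199.3, 267) [-66.  -42.9 197.2] r 0.1108 ring 1.147
```

```bash
python3 -m handwheel '[{"gripper":0.06,"offset":[-28,-80,47],"rotation":[-0.18,0,0]},{"gripper":0.06,"offset":[-28,-80,47],"rotation":[-0.36,0,0]},{"gripper":0.06,"offset":[-28,-80,47],"rotation":[-0.54,0,0]},{"gripper":0.06,"offset":[-28,-80,47],"rotation":[-0.61,0,0]},{"gripper":0.06,"offset":[-28,-60,77],"rotation":[-0.61,0,0]},{"gripper":0.06,"offset":[-28,-37.5,109],"rotation":[-0.61,0,0]},{"gripper":0.06,"offset":[-28,-37.5,109],"rotation":[-0.61,0,0]},{"gripper":0.06,"offset":[-28,-37.5,109],"rotation":[-0.61,0,0]}]' 30
python3 - <<'E'
from h import *
print(ts(),(S.T@R.from_rotvec(ctrl.get_obs()["tool_rot"]).as_matrix()).round(3).tolist())
E
python3 -m handwheel '[{"gripper":1,"offset":[0,0,0],"rotation":[0,0,0]},{"gripper":1,"offset":[0,0,0],"rotation":[0,0,0]},{"gripper":1,"offset":[0,0,0],"rotation":[0,0,0]},{"gripper":1,"offset":[0,0,0],"rotation":[0,0,0]},{"gripper":1,"offset":[0,0,0],"rotation":[0,0,0]},{"gripper":1,"offset":[0,0,0],"rotation":[0,0,0]},{"gripper":1,"offset":[0,0,0],"rotation":[0,0,0]},{"gripper":1,"offset":[0,0,0],"rotation":[0,0,0]}]'
python3 - <<'E'
from h import *
print(ts(),(S.T@R.from_rotvec(ctrl.get_obs()["tool_rot"]).as_matrix()).round(3).tolist())
E
```

```text
t: 16.45
tool_pos: [0.448, -0.0056, 0.1276]
tool_rot: [0.325, -2.919, -0.917]
contact_force: [-0.4, -0.5, 0.1]
opening: 0.0402
grip_force: 0.0
[-64.6 -22.4 127.6] [[-1.0, 0.001, 0.002], [0.002, 0.82, 0.572], [-0.001, 0.572, -0.82]]
t: 17.45
tool_pos: [0.4483, -0.0058, 0.1277]
tool_rot: [0.324, -2.92, -0.916]
contact_force: [1.5, -5.0, 5.6]
opening: 0.0071
grip_force: 28.9
[-64.3 -22.7 127.7] [[-1.0, 0.001, 0.003], [0.002, 0.821, 0.571], [-0.002, 0.571, -0.821]]
```

```bash
python3 -m handwheel '[{"gripper":1,"offset":[0,-1.3,0],"rotation":[-0.035,0,0]},{"gripper":1,"offset":[0,-2.7,0.1],"rotation":[-0.07,0,0]},{"gripper":1,"offset":[0,-4,0.2],"rotation":[-0.105,0,0]},{"gripper":1,"offset":[0,-5.3,0.4],"rotation":[-0.14,0,0]},{"gripper":1,"offset":[0,-5.3,0.4],"rotation":[-0.14,0,0]},{"gripper":1,"offset":[0,-5.3,0.4],"rotation":[-0.14,0,0]},{"gripper":1,"offset":[0,-5.3,0.4],"rotation":[-0.14,0,0]},{"gripper":1,"offset":[0,-5.3,0.4],"rotation":[-0.14,0,0]}]'
python3 - <<'E'
from h import *
print(ts(),(S.T@R.from_rotvec(ctrl.get_obs()["tool_rot"]).as_matrix()).round(3).tolist())
E
```

```text
t: 18.45
tool_pos: [0.4492, -0.0101, 0.1241]
tool_rot: [0.315, -2.836, -1.113]
contact_force: [0.8, -6.7, 5.6]
opening: 0.0068
grip_force: 29.2
[-64.4 -27.1 124.1] [[-1.0, 0.001, 0.003], [0.003, 0.733, 0.68], [-0.002, 0.68, -0.733]]
```

```bash
python3 -m handwheel '[{"gripper":0.2,"offset":[0,0,0],"rotation":[0,0,0]},{"gripper":0.06,"offset":[0,0,0],"rotation":[0,0,0]},{"gripper":0.06,"offset":[0,0,-45],"rotation":[0,0,0]},{"gripper":0.06,"offset":[0,10,-85],"rotation":[0.18,0,0]},{"gripper":0.06,"offset":[14,55,-75],"rotation":[0.36,0,0]},{"gripper":0.06,"offset":[28.5,109.3,-48.5],"rotation":[0.54,0,0]},{"gripper":0.06,"offset":[28.5,109.3,-48.5],"rotation":[0.72,0,0]},{"gripper":0.06,"offset":[28.5,109.3,-48.5],"rotation":[0.75,0,0]}]'
cat > grv.py <<'E'
from h import *
from scipy.ndimage import gaussian_filter1d,minimum_filter1d
def groove(d,x=-.012,lo=.044,hi=.057):
    ths=np.arange(-3.14,3.14,.02);A=polar(d,x,np.linspace(lo,hi,8),ths).astype(float)
    m=np.median(A,1);bg=gaussian_filter1d(m,8,mode="wrap");D=bg-gaussian_filter1d(m,1.5,mode="wrap")
    i=np.argsort(-D);out=[]
    for k in i:
        if all(abs(ths[k]-t)>.15 for t,_ in out): out.append((ths[k],D[k]))
        if len(out)>4:break
    print(d["n"],[(round(t,2),round(v)) for t,v in out])
E
python3 - <<'E'
from ball import *
from grv import groove
print(ts());w=cam("wrist");ball(w);np.save("w12.npy",w["image"])
a=cam("scene");groove(a);np.save("s12.npy",a["image"])
groove(dict(a,image=cv2.imread("pics/scene0.png")[:,:,::-1]))
groove(dict(a,image=cv2.imread("pics/s8.png")[:,:,::-1]))
E
```

```text
t: 19.45
tool_pos: [0.4092, 0.0329, 0.2336]
tool_rot: [-0.355, 3.12, -0.001]
contact_force: [0.2, -0.4, -0.1]
opening: 0.0402
grip_force: 0.0
[-93.9  23.7 233.6]
0.5 (190.3, 221) [-66.  -72.7  84.8] r 0.0734 ring 2.461
0.49 (211.3, 239) [-66.  -38.5 137.9] r 0.0577 ring 1.482
0.48 (245.3, 247) [-66.   -6.8 155.6] r 0.0609 ring 0.861
0.47 (261.3, 265) [-66.    8.4 189.9] r 0.0953 ring 0.662
scene [(np.float64(0.64), 22), (np.float64(-2.74), 18), (np.float64(-2.24), 14), (np.float64(1.0), 12), (np.float64(0.26), 12)]
scene [(np.float64(-2.62), 43), (np.float64(0.4), 19), (np.float64(3.1), 12), (np.float64(0.78), 11), (np.float64(-3.14), 10)]
scene [(np.float64(0.64), 21), (np.float64(-2.68), 21), (np.float64(1.0), 13), (np.float64(0.26), 12), (np.float64(-2.24), 12)]
```

The lever agrees at ≈1.48 from the ball (r 57.7 mm) and ≈1.50 from the tool tilt. The rotor sank clockwise, from groove 0.40 to 0.64, and stopped there. Next I go over the rotor with the tool turned 90°.

```bash
python3 -m handwheel '[{"gripper":-0.22,"offset":[-40,-10,0],"rotation":[0,0,0.187]},{"gripper":-0.22,"offset":[-70,-20,0],"rotation":[0,0,0.374]},{"gripper":-0.22,"offset":[-96,-24,0],"rotation":[0,0,0.561]},{"gripper":-0.22,"offset":[-96,-24,0],"rotation":[0,0,0.748]},{"gripper":-0.22,"offset":[-96,-24,0],"rotation":[0,0,0.935]},{"gripper":-0.22,"offset":[-96,-24,0],"rotation":[0,0,1.122]},{"gripper":-0.22,"offset":[-96,-24,0],"rotation":[0,0,1.309]},{"gripper":-0.22,"offset":[-96,-24,0],"rotation":[0,0,1.496]}]' 50
python3 - <<'E'
from h import *
o=ctrl.get_obs();print(ts(),(S.T@R.from_rotvec(o["tool_rot"]).as_matrix()).round(3).tolist(),o["q"].round(2))
from grv import groove
w=cam("wrist");a=cam("scene");groove(a);np.save("w13.npy",w["image"])
E
```

```text
t: 20.55
tool_pos: [0.5087, 0.0263, 0.2309]
tool_rot: [-1.879, -2.512, 0.002]
contact_force: [0.5, 0.3, -0.8]
opening: 0.0524
grip_force: 0.0
[  1.7  -4.7 230.9] [[-0.063, 0.998, -0.004], [0.998, 0.063, 0.003], [0.003, -0.004, -1.0]] [-0.1  -0.24  1.85  0.    1.54 -0.38]
scene [(np.float64(0.64), 22), (np.float64(-2.78), 19), (np.float64(-2.24), 15), (np.float64(1.0), 13), (np.float64(-2.94), 13)]
```

```bash
python3 -m handwheel '[{"gripper":-0.22,"offset":[40,2.5,20],"rotation":[0.006,-0.17,0.03]},{"gripper":-0.22,"offset":[65,4.1,40],"rotation":[0.012,-0.34,0.06]},{"gripper":-0.22,"offset":[65,4.1,56],"rotation":[0.025,-0.51,0.07]},{"gripper":-0.22,"offset":[65,4.1,56],"rotation":[0.025,-0.65,0.07]},{"gripper":-0.22,"offset":[50,3.2,76],"rotation":[0.025,-0.65,0.07]},{"gripper":-0.22,"offset":[37,2.4,93],"rotation":[0.025,-0.65,0.07]},{"gripper":-0.22,"offset":[24.7,1.6,109.6],"rotation":[0.025,-0.65,0.07]},{"gripper":-0.22,"offset":[24.7,1.6,109.6],"rotation":[0.025,-0.65,0.07]}]' 50
python3 - <<'E'
from h import *
o=ctrl.get_obs();print(ts(),(S.T@R.from_rotvec(o["tool_rot"]).as_matrix()).round(3).tolist(),o["q"].round(2))
E
```

```text
t: 21.65
tool_pos: [0.5017, 0.0504, 0.1208]
tool_rot: [1.611, 2.021, -0.553]
contact_force: [0.4, 0.3, 0.7]
opening: 0.0517
grip_force: 0.0
[  0.2  20.3 120.8] [[-0.004, 1.0, -0.008], [0.796, -0.002, -0.605], [-0.605, -0.009, -0.796]] [ 0.31 -0.06  1.99 -0.66  1.35  0.29]
```

Good: tilt −0.65, r ≈ 33. I'll close on the rim.

```bash
python3 -m handwheel '[{"gripper":1,"offset":[0,0,0],"rotation":[0,0,0]},{"gripper":1,"offset":[0,0,0],"rotation":[0,0,0]},{"gripper":1,"offset":[0,0,0],"rotation":[0,0,0]},{"gripper":1,"offset":[0,0,0],"rotation":[0,0,0]},{"gripper":1,"offset":[0,0,0],"rotation":[0,0,0]},{"gripper":1,"offset":[0,0,0],"rotation":[0,0,0]},{"gripper":1,"offset":[0,0,0],"rotation":[0,0,0]},{"gripper":1,"offset":[0,0,0],"rotation":[0,0,0]}]' 50
python3 - <<'E'
from h import *
o=ctrl.get_obs();print(ts(),(S.T@R.from_rotvec(o["tool_rot"]).as_matrix()).round(3).tolist(),o["wrist_torque"].round(2),(S.T@o["contact_force"]).round(1))
# arc rows about arbor axis for radius 33
for a in np.arange(.16,1.4,.16): print(round(a,2),[round(-33*np.sin(a),1),0,round(33*(1-np.cos(a)),1)])
E
```

```text
t: 22.65
tool_pos: [0.504, 0.053, 0.1251]
tool_rot: [1.61, 2.016, -0.542]
contact_force: [-1.9, 3.6, 5.9]
opening: 0.0002
grip_force: 3.6
[  3.1  22.4 125.1] [[0.0, 1.0, 0.001], [0.796, 0.001, -0.605], [-0.605, 0.001, -0.796]] [ 0.16  0.18 -0.16] [-1.   3.9  5.9]
0.16 [np.float64(-5.3), 0, np.float64(0.4)]
0.32 [np.float64(-10.4), 0, np.float64(1.7)]
0.48 [np.float64(-15.2), 0, np.float64(3.7)]
0.64 [np.float64(-19.7), 0, np.float64(6.5)]
0.8 [np.float64(-23.7), 0, np.float64(10.0)]
0.96 [np.float64(-27.0), 0, np.float64(14.1)]
1.12 [np.float64(-29.7), 0, np.float64(18.6)]
1.28 [np.float64(-31.6), 0, np.float64(23.5)]
```

It closed to 0 and was pushed back 5 mm, and the lever pinch shows the same thing. The fingertips really end about 20 mm short of the reported TCP. I'll open, go 15 mm deeper (still clear of the hub) and close.

```bash
python3 -m handwheel '[{"gripper":-0.22,"offset":[0,0,-20],"rotation":[0,0,0]},{"gripper":-0.22,"offset":[0,0,-20],"rotation":[0,0,0]},{"gripper":-0.22,"offset":[0,0,-20],"rotation":[0,0,0]},{"gripper":-0.22,"offset":[0,0,0],"rotation":[0,0,0]},{"gripper":-0.22,"offset":[0,0,15],"rotation":[0,0,0]},{"gripper":-0.22,"offset":[0,0,15],"rotation":[0,0,0]},{"gripper":1,"offset":[0,0,15],"rotation":[0,0,0]},{"gripper":1,"offset":[0,0,15],"rotation":[0,0,0]}]' 50
python3 - <<'E'
from h import *
o=ctrl.get_obs();print(ts(),(S.T@o["contact_force"]).round(1))
E
python3 -m handwheel '[{"gripper":1,"offset":[0,0,0],"rotation":[0,0,0]},{"gripper":1,"offset":[0,0,0],"rotation":[0,0,0]},{"gripper":1,"offset":[0,0,0],"rotation":[0,0,0]},{"gripper":1,"offset":[0,0,0],"rotation":[0,0,0]},{"gripper":1,"offset":[0,0,0],"rotation":[0,0,0]},{"gripper":1,"offset":[0,0,0],"rotation":[0,0,0]},{"gripper":1,"offset":[0,0,0],"rotation":[0,0,0]},{"gripper":1,"offset":[0,0,0],"rotation":[0,0,0]}]' 50
python3 - <<'E'
from h import *
o=ctrl.get_obs();print(ts(),(S.T@o["contact_force"]).round(1),o["wrist_torque"].round(2))
from grv import groove
a=cam("scene");groove(a)
E
```

```text
t: 23.65
tool_pos: [0.5074, 0.044, 0.1124]
tool_rot: [1.608, 2.016, -0.538]
contact_force: [9.3, -1.6, -5.7]
opening: 0.0225
grip_force: 52.3
[  4.3  12.9 112.4] [ 8.7 -3.6 -5.7]
t: 24.65
tool_pos: [0.5074, 0.0441, 0.1124]
tool_rot: [1.608, 2.016, -0.538]
contact_force: [8.4, -1.5, -4.7]
opening: 0.0226
grip_force: 52.5
[  4.4  12.9 112.4] [ 7.8 -3.3 -4.7] [ 0.54 -0.62  0.46]
scene [(np.float64(-0.84), 23), (np.float64(0.64), 21), (np.float64(-0.68), 19), (np.float64(-2.94), 18), (np.float64(0.28), 12)]
```

Gripped, with a 22.6 mm opening at 52 N. I'll turn the rotor clockwise 1.4 rad about the arbor.

```bash
python3 -m handwheel '[{"gripper":1,"offset":[-3.5,0,0.3],"rotation":[0,0.175,0]},{"gripper":1,"offset":[-6.9,0,1.2],"rotation":[0,0.35,0]},{"gripper":1,"offset":[-10,0,2.7],"rotation":[0,0.525,0]},{"gripper":1,"offset":[-12.9,0,4.7],"rotation":[0,0.7,0]},{"gripper":1,"offset":[-15.3,0,7.2],"rotation":[0,0.875,0]},{"gripper":1,"offset":[-17.3,0,10],"rotation":[0,1.05,0]},{"gripper":1,"offset":[-18.8,0,13.2],"rotation":[0,1.225,0]},{"gripper":1,"offset":[-19.7,0,16.6],"rotation":[0,1.4,0]}]' 60
python3 - <<'E'
from h import *
o=ctrl.get_obs();M=S.T@R.from_rotvec(o["tool_rot"]).as_matrix();print(ts(),M.round(2).tolist(),(S.T@o["contact_force"]).round(1),o["q"].round(2))
from grv import groove
a=cam("scene");groove(a);groove(a,-.008);np.save("s14.npy",a["image"])
E
```

```text
t: 25.7
tool_pos: [0.5132, 0.0176, 0.1124]
tool_rot: [-1.552, -1.943, -0.618]
contact_force: [1.8, 8.1, -6.1]
opening: 0.0223
grip_force: 61.8
[  4.2 -14.2 112.4] [[-0.0, 1.0, 0.0], [0.73, -0.0, 0.68], [0.68, 0.0, -0.73]] [ 3.5  7.5 -6.1] [-0.45  0.14  1.84  0.57  1.67 -0.76]
scene [(np.float64(0.82), 31), (np.float64(-2.94), 19), (np.float64(0.66), 17), (np.float64(1.94), 16), (np.float64(-2.24), 16)]
scene [(np.float64(0.86), 31), (np.float64(-2.32), 28), (np.float64(-2.94), 24), (np.float64(0.7), 22), (np.float64(2.04), 15)]
```

```bash
python3 -m handwheel '[{"gripper":-0.22,"offset":[0,0,0],"rotation":[0,0,0]},{"gripper":-0.22,"offset":[0,0,0],"rotation":[0,0,0]},{"gripper":-0.22,"offset":[0,0,-35],"rotation":[0,0,0]},{"gripper":-0.22,"offset":[0,0,-75],"rotation":[0,0,0]},{"gripper":-0.22,"offset":[30,0,-65],"rotation":[0,-0.18,0]},{"gripper":-0.22,"offset":[60,0,-43],"rotation":[0,-0.36,0]},{"gripper":-0.22,"offset":[60,0,-43],"rotation":[0,-0.54,0]},{"gripper":-0.22,"offset":[60,0,-43],"rotation":[0,-0.72,0]}]'
python3 -m handwheel '[{"gripper":-0.22,"offset":[0,0,0],"rotation":[0,-0.03,0]},{"gripper":-0.22,"offset":[0,0,0],"rotation":[0,-0.03,0]},{"gripper":-0.22,"offset":[0,0,0],"rotation":[0,-0.03,0]},{"gripper":-0.22,"offset":[0,0,0],"rotation":[0,-0.03,0]},{"gripper":-0.22,"offset":[0,0,0],"rotation":[0,-0.03,0]},{"gripper":-0.22,"offset":[0,0,0],"rotation":[0,-0.03,0]},{"gripper":-0.22,"offset":[0,0,0],"rotation":[0,-0.03,0]},{"gripper":-0.22,"offset":[0,0,0],"rotation":[0,-0.03,0]}]'
cat > g2.py <<'E'
from h import *
from grv import groove
O[:]=O+S@np.array([.004,0,0])
if __name__=="__main__":
    a=cam("scene")
    for f in("s12.npy",None):
        d=dict(a,image=np.load(f)) if f else a
        print(f);[groove(d,-.012,lo,hi) for lo,hi in((.044,.057),(.05,.058),(.03,.04))]
        # rim groove: sample on the rim r=.06 over x
        ths=np.arange(-.2,2.6,.04);P=np.array([[O+S@np.array([x,-.06*np.sin(t),.095+.06*np.cos(t)]) for x in np.linspace(-.008,.008,5)] for t in ths])
        q=proj(d,P.reshape(-1,3)).reshape(len(ths),5,2).astype(np.float32);m=np.median(cv2.remap(cv2.cvtColor(d["image"],7),q[...,0],q[...,1],1),1)
        print("rim",dict(zip(ths.round(2).tolist(),m.astype(int).tolist())))
E
python3 g2.py; python3 -c "
from h import *
print(ts(),ctrl.get_obs()['t'])"
```

```text
t: 26.75
tool_pos: [0.5078, 0.0335, 0.1848]
tool_rot: [-1.948, -2.445, -0.025]
contact_force: [0.1, 1.1, -0.8]
opening: 0.052
grip_force: 0.0
t: 27.75
tool_pos: [0.5078, 0.0326, 0.1827]
tool_rot: [-1.96, -2.454, 0.002]
contact_force: [-0.6, 0.0, 0.7]
opening: 0.0523
grip_force: 0.0
s12.npy
scene [(np.float64(-2.32), 27), (np.float64(0.64), 22), (np.float64(-2.8), 20), (np.float64(1.06), 12), (np.float64(-2.96), 11)]
scene [(np.float64(0.64), 22), (np.float64(-2.76), 19), (np.float64(-2.92), 16), (np.float64(-2.3), 16), (np.float64(-2.08), 7)]
scene [(np.float64(-2.38), 34), (np.float64(-2.22), 14), (np.float64(0.66), 12), (np.float64(3.1), 11), (np.float64(-3.14), 10)]
rim {-0.2: 236, -0.16: 237, -0.12: 238, -0.08: 239, -0.04: 238, 0.0: 238, 0.04: 238, 0.08: 238, 0.12: 238, 0.16: 237, 0.2: 236, 0.24: 236, 0.28: 235, 0.32: 234, 0.36: 234, 0.4: 231, 0.44: 230, 0.48: 229, 0.52: 228, 0.56: 223, 0.6: 196, 0.64: 153, 0.68: 168, 0.72: 206, 0.76: 209, 0.8: 204, 0.84: 198, 0.88: 196, 0.92: 192, 0.96: 186, 1.0: 181, 1.04: 176, 1.08: 170, 1.12: 164, 1.16: 157, 1.2: 152, 1.24: 146, 1.28: 138, 1.
[... 814 characters left out ...]
: 206, 0.12: 156, 0.16: 135, 0.2: 132, 0.24: 133, 0.28: 134, 0.32: 136, 0.36: 137, 0.4: 136, 0.44: 136, 0.48: 135, 0.52: 135, 0.56: 136, 0.6: 136, 0.64: 137, 0.68: 136, 0.72: 135, 0.76: 134, 0.8: 133, 0.84: 133, 0.88: 134, 0.92: 133, 0.96: 134, 1.0: 134, 1.04: 132, 1.08: 132, 1.12: 132, 1.16: 129, 1.2: 126, 1.24: 116, 1.28: 102, 1.32: 98, 1.36: 109, 1.4: 119, 1.44: 122, 1.48: 122, 1.52: 122, 1.56: 120, 1.6: 118, 1.64: 117, 1.68: 115, 1.72: 114, 1.76: 112, 1.8: 110, 1.84: 108, 1.88: 110, 1.92: 115, 1.96: 126, 2.0: 135, 2.04: 144, 2.08: 143, 2.12: 141, 2.16: 138, 2.2: 137, 2.24: 135, 2.28: 133, 2.32: 133, 2.36: 132, 2.4: 132, 2.44: 132, 2.48: 131, 2.52: 131, 2.56: 130}
[  2.2   1.7 182.7] 27.8
```

The rim groove detects cleanly: 0.65 before, 1.31 now. I'll wait one second to see that it has stopped.

```bash
python3 -m handwheel '[{"gripper":-0.22,"offset":[0,0,0],"rotation":[0,0,0]},{"gripper":-0.22,"offset":[0,0,0],"rotation":[0,0,0]},{"gripper":-0.22,"offset":[0,0,0],"rotation":[0,0,0]},{"gripper":-0.22,"offset":[0,0,0],"rotation":[0,0,0]},{"gripper":-0.22,"offset":[0,0,0],"rotation":[0,0,0]},{"gripper":-0.22,"offset":[0,0,0],"rotation":[0,0,0]},{"gripper":-0.22,"offset":[0,0,0],"rotation":[0,0,0]},{"gripper":-0.22,"offset":[0,0,0],"rotation":[0,0,0]}]' >/dev/null
cat > rim.py <<'E'
from g2 import *
def rim(d,lo=-.2,hi=2.6):
    ths=np.arange(lo,hi,.02);P=np.array([[O+S@np.array([x,-.06*np.sin(t),.095+.06*np.cos(t)]) for x in np.linspace(-.008,.008,5)] for t in ths])
    q=proj(d,P.reshape(-1,3)).reshape(len(ths),5,2).astype(np.float32);m=np.median(cv2.remap(cv2.cvtColor(d["image"],7),q[...,0],q[...,1],1),1).astype(float)
    k=10;D=(np.r_[np.full(k,m[0]),m[:-k]]+np.r_[m[k:],np.full(k,m[-1])])/2-m
    D[:k]=D[-k:]=0;i=D.argmax();s=slice(max(i-6,0),i+7);wt=np.clip(D[s],0,None);print("rim groove",(ths[s]*wt).sum()/wt.sum(),D[i])
E
python3 - <<'E'
from rim import *
a=cam("scene");rim(dict(a,image=np.load("s12.npy")));rim(a,.3);groove(a);print(ts(),ctrl.get_obs()["t"])
E
```

```text
rim groove 0.6500184842883544 68.5
rim groove 1.3058579881656815 29.0
scene [(np.float64(1.32), 19), (np.float64(0.12), 12), (np.float64(-2.46), 11), (np.float64(0.9), 11), (np.float64(2.48), 9)]
[ -1.8   1.7 182.7] 28.85
```

It stopped at 1.306, so the stop angle is 0.328 rad (18.8°), which is within the given range. The heavy side is down at groove 0.978. I'll grip upright and turn back −0.33.

```bash
python3 -m handwheel '[{"gripper":-0.22,"offset":[-1.5,2,30],"rotation":[0,0,0]},{"gripper":-0.22,"offset":[-1.5,2,55],"rotation":[0,0,0]},{"gripper":-0.22,"offset":[-1.5,2,66],"rotation":[0,0,0]},{"gripper":-0.22,"offset":[-1.5,2,66],"rotation":[0,0,0]},{"gripper":1,"offset":[-1.5,2,66],"rotation":[0,0,0]},{"gripper":1,"offset":[-1.5,2,66],"rotation":[0,0,0]},{"gripper":1,"offset":[-1.5,2,66],"rotation":[0,0,0]},{"gripper":1,"offset":[-1.5,2,66],"rotation":[0,0,0]}]' 60
python3 -m handwheel '[{"gripper":1,"offset":[0,0,0],"rotation":[0,0,0]},{"gripper":1,"offset":[0,0,0],"rotation":[0,0,0]},{"gripper":1,"offset":[1.7,0,0.1],"rotation":[0,-0.08,0]},{"gripper":1,"offset":[3.5,0,0.3],"rotation":[0,-0.165,0]},{"gripper":1,"offset":[5.2,0,0.7],"rotation":[0,-0.25,0]},{"gripper":1,"offset":[6.8,0,1.1],"rotation":[0,-0.33,0]},{"gripper":1,"offset":[6.8,0,1.1],"rotation":[0,-0.33,0]},{"gripper":1,"offset":[6.8,0,1.1],"rotation":[0,-0.33,0]}]' 60
python3 - <<'E'
from rim import *
o=ctrl.get_obs();print(ts(),(S.T@R.from_rotvec(o["tool_rot"]).as_matrix()).round(3).tolist(),(S.T@o["contact_force"]).round(1))
a=cam("scene");rim(a,.3);groove(a);np.save("s15.npy",a["image"])
w=cam("wrist");np.save("w15.npy",w["image"])
A0=np.load("s12.npy").astype(int);d=a["image"].astype(int)-A0
q=proj(a,O+S@np.array([-.07,-.0395,.137]))[0].astype(int);print("lever tip diff",q,np.abs(d[q[1]-4:q[1]+5,q[0]-4:q[0]+5]).mean())
E
```

```text
t: 29.85
tool_pos: [0.5101, 0.0314, 0.1184]
tool_rot: [1.961, 2.455, -0.002]
contact_force: [-5.4, -0.4, 6.4]
opening: 0.022
grip_force: 62.1
t: 30.85
tool_pos: [0.5085, 0.0387, 0.1169]
tool_rot: [1.791, 2.242, -0.299]
contact_force: [-4.5, 2.3, 5.4]
opening: 0.0225
grip_force: 62.2
[  0.2   7.5 116.9] [[-0.0, 1.0, -0.001], [0.946, -0.0, -0.324], [-0.324, -0.001, -0.946]] [-3.8  3.2  5.4]
rim groove 0.9668292682926837 52.5
scene [(np.float64(0.98), 22), (np.float64(-0.56), 22), (np.float64(-0.4), 19), (np.float64(-2.22), 18), (np.float64(0.58), 10)]
lever tip diff [297 270] 29.703703703703702
```

The groove is at 0.967 against a target of 0.978, held at 62 N. One check that the lever hasn't moved since it was set, by patch match in the scene view.

```bash
python3 - <<'E'
from rim import *
a=cam("scene");g=lambda i:cv2.cvtColor(i,7)
A0=g(np.load("s12.npy"));s8=g(cv2.imread("pics/s8.png")[:,:,::-1].copy())
for th in(.6,.73,.86):print(th,proj(a,O+S@np.array([-.07,-.058*np.sin(th),.095+.058*np.cos(th)]))[0].round(1))
x,y=[int(v) for v in proj(a,O+S@np.array([-.07,-.05*np.sin(.73),.095+.05*np.cos(.73)]))[0].round()]
T=A0[y-5:y+6,x-6:x+7]
for n,I in(("s12",A0),("s14",g(np.load("s14.npy"))),("now",g(a["image"])),("s8 (other angle)",s8)):
    M=cv2.matchTemplate(I[y-13:y+14,x-14:x+15],T,cv2.TM_CCOEFF_NORMED);_,m,_,l=cv2.minMaxLoc(M);print(n,round(m,2),(l[0]-8,l[1]-8),"at zero",M[8,8].round(2))
E
```

```text
0.6 [295.3 267.8]
0.73 [297.7 270.4]
0.86 [299.8 273.2]
s12 1.0 (0, 0) at zero 1.0
s14 0.72 (7, 3) at zero 0.44
now 0.82 (7, 3) at zero -0.21
s8 (other angle) 0.85 (5, -7) at zero 0.37
```

```bash
python3 - <<'E'
from rim import *
a=cam("scene");w=cam("wrist");b=cam("top")
P=lambda t,r=.058,x=-.07:O+S@np.array([x,-r*np.sin(t),.095+r*np.cos(t)])
print("wrist",proj(w,P(.73)),"top",proj(b,P(.73)))
ths=np.arange(.2,1.3,.06);rs=[.05,.054,.058,.062,.066]
s8=cv2.imread("pics/s8.png")[:,:,::-1]
L=[polar(d,-.07,rs,ths) for d in(dict(a,image=np.load("s12.npy")),dict(a,image=np.load("s14.npy")),a,w)]
for i,t in enumerate(ths):print("%.2f"%t,*[l[i] for l in L])
E
```

```text
wrist [[170.32862394 329.18336269]] top [[342.20453322 259.25394452]]
0.20 [ 86 122 131 131 130] [ 86 122 131 132 132] [ 75 114 125 125 125] [27 29 30 33 28]
0.26 [ 77 114 127 134 139] [ 78 115 130 136 140] [ 64 104 119 119 120] [32 29 31 28 30]
0.32 [113 122 125 127 155] [114 122 125 128 157] [ 69  92 106 108 106] [ 28  25  32  34 255]
0.38 [176 189 184 167 148] [177 189 181 163 147] [ 90  96 100 103 107] [ 33  31  30  21 253]
0.44 [185 203 208 196 160] [186 202 208 196 161] [ 97 105 107 107 108] [ 22  31  32 255 255]
0.50 [165 164 162 153 134] [166 164 162 154 136] [ 96 103 106 107 109] [ 26  34  34 181 113]
0.56 [144 125 117 114 116] [147 127 115 114 116] [100 103 102 105 106] [ 31  29  31 203  50]
0.62 [120 107 106 109 112] [156 142 137 134 123] [133 132 131 127 115] [29 33 39 21 27]
0.68 [101 101 108 112 115] [176 189 203 200 166] [166 179 194 191 157] [28 32 40 36 36]
0.74 [107 119 124 121 116] [159 192 213 212 178] [152 183 204 203 169] [31 30 38 38 39]
0.80 [107 124 128 123 125] [131 163 175 165 145] [124 155 166 156 140] [36 32 39 38 37]
0.86 [114 122 122 124 131] [119 131 130 127 129] [114 125 124 122 124] [30 33 39 42 36]
0.92 [123 127 128 130 130] [124 126 127 129 128] [119 123 124 125 123] [33 32 32 38 39]
0.98 [128 131 131 130 132] [128 129 130 130 129] [121 125 126 125 125] [29 32 33 38 37]
1.04 [130 131 128 123 129] [128 130 131 130 120] [110 123 126 125 125] [30 33 38 37 33]
1.10 [131 127 107  98 124] [130 131 132 126  99] [104 124 126 125 125] [23 28 35 35 40]
1.16 [131 126 109 111 129] [131 131 132 128 122] [116 126 127 126 125] [31 31 34 39 37]
1.22 [129 127 126 128 128] [130 130 131 130 128] [123 125 127 124 122] [32 27 34 39 39]
1.28 [119 121 119 114 106] [121 122 120 113 106] [115 116 115 108 101] [31 37 30 30 38]
```

The lit ball sits at θ ≈ 0.73, r ≈ 58–60 mm, in both later frames. That puts the ring at ≈1.48, locked and unmoved, so I'm handing in.

```bash
python3 -c "
from station import ctrl
o=ctrl.get_obs();print(o['grip_force'],o['opening'],o['t']);print(ctrl.finish_job())"
```

```text
62.223193645477295 0.022426772057704474 31.15
the job is handed in; nothing more can be done
None
```

I've handed the job in at 31 s: lock ring at about 1.48 rad (locked mark 1.50), heavy side straight down to within about 1° by the groove's two rest angles, and the rotor still gripped at 62 N; the hand-in gave no verdict.

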